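# Zero the saw's length counter and shut its cover

## Task

The length counter on the saw table stands open. Turn its reset knob anticlockwise all the way back to its zero stop, then lower the hinged cover gently, without slamming it, until it lies fully shut over the counter. Leave the things standing round it where they are.

Things in the scene. Friction and masses are not known exactly. Their poses are not given: they have to be found in the camera images.
- counter_case: Length counter: grey metal console bolted down; head 184 mm wide, 160 mm down the slope. Origin on the table under the middle of its rim; x to its back, y left, z up. Rim and panel slope down 25 deg to the front (-x): the panel's normal leans 25 deg to -x. The panel lies 46 mm below the rim along that normal; walls 8 mm thick. Rim height: 97 mm at the front, 165 mm at the back.
- knob_grip (a point): Middle of the reset knob's grip bar, on the axis, 29 mm out from the panel, 90 mm down the slope from the hinge. Black disc, 60 mm wide, 9 mm high, with a bar 60 x 14 mm, 9 to 40 mm out from the panel: pinch across the 14 mm. Turns with the knob: z out of the panel, x along the bar to its pointer end (white line), which points straight up the slope at zero.
- reset_knob (a joint): Angle of the reset knob, rad: 0 at the firm zero stop, growing clockwise as seen looking at the panel; anticlockwise brings it back to 0. Starts 2.0 to 3.3 from zero; stays where it is left (friction about 0.12 N m).
- lid_hinge (a point): Middle of the cover's hinge line, at the back (upper) rim of the case, 72.5 mm behind the case's origin and 165 mm up; the hinge axis runs along the case's y.
- lid_edge (a point): Middle of the cover's free edge, half-way through its thickness, 166 mm from the hinge. The cover is a flat grey plate, 184 mm wide, 6 mm thick; a 15 mm steel tab past the edge is only for show. x points from the free edge to the hinge, z out of the cover's outer face.
- cover_lid (a joint): Angle of the cover, rad: 0 shut on the rim, growing as it opens; starts standing open, roughly upright, at 1.95 to 2.25. The hinge is stiff and the cover stays where it is left; about 2 to 5 N at its free edge moves it. Push it over from behind and press down on its outer face.
- tape_measure: Bystander: yellow and black tape measure, 36 x 94 x 69 mm, loose; origin at the centre of its underside.
- push_block: Bystander: wooden push block with raised handle, 70 x 160 x 67 mm, loose; origin at the centre of its underside.
- wedge_block: Bystander: wooden block, 50 x 124 x 50 mm, loose; origin at the centre of its underside.

How it is judged:
By the outcome, as a careful person would: the job done as asked, in the order asked, and still so for the second after the job is handed in, with the robot touching nothing.
It also fails if it takes over 72 s, if anything falls off the work surface, if the arm or the gripper's body presses on something with over 40 N, if the wrist force passes 120 N, or if a joint passes its speed limit or range.

## Robot

A 7-joint arm with a two-finger parallel gripper is mounted at the origin on the work surface; the furniture and walls round the work are solid. World frame = base frame: x ahead of the robot, y to its left, z up, the work surface at z = 0. Lengths are in m, angles in rad, forces in N, time in s.
With the tool pointing down it reaches from about 0.4 to 0.875 m from the base axis. Payload 19.3 kg.
Tool frame: the origin (TCP) lies midway between the tips of the shut fingers; the grasp point (between the pads) lies 19 mm behind it; z points along the fingers, y is the line along which they close (so a half turn about z gives the same grasp; the last joint's range is limited). The gripper opens to 85 mm and grips with 20 to 120 N. Pads are 22 mm wide; open, the fingers measure 114 mm over their backs; the gripper's body (76 mm by 85 mm) begins 54 mm behind the grasp point. The pads swing forward as they close: fully open they stand 13 mm farther back than shut.
Start: joints at [1.177, 0.521, -0.036, 1.599, 0.021, 1.021, -0.113], TCP at [0.199, -0.593, 0.231] pointing down, gripper open.
Joint ranges: [-2.91, 2.91], [-0.3, 2.13], [-1.5, 1.42], [0.17, 2.43], [-1.26, 4.41], [0.16, 1.93], [-2.52, 2.52]. Speed limits (rad/s): [1.89, 1.89, 2.39, 2.39, 3.01, 3.01, 3.01].

## Interface

Orientations are given as a unit quaternion [x, y, z, w].
In Python, from station import state, snapshot, finish_job gives the robot as it stands.
- The arm moves only by the shell command python3 -m inch 'ROWS' [OPENING] [FORCE]. ROWS is JSON, a list of rows, each an object with "offset": the shift along the tool's x, y, z in mm, a list of three; "roll": the turn about the tool's z in rad. A call has 1 to 20 rows; each row is the pose to reach, as a shift and turn from the pose commanded when the call began, along the tool's axes at that moment; what a row does not reach only later rows make up. A row lasts 1/8 s, in which the tool goes at most 62.5 mm and 10.7 degrees, less where a joint would pass 70% of its speed; a pose out of reach is approached as far as the arm can. A call with a gripper value outside its range is refused whole. OPENING is the opening, from 0 (shut) to 1 (fully open), set as the call begins (- or left out, the last holds). The fingers move at their own pace and stop on an object; FORCE is the grip in N (left out, the last holds). Time passes only in rows, so rows that repeat a pose let the fingers close. It gives the time, the measured TCP pose, the force, the opening and the grip force at its end, in the units of the state.
- state(): the state, without advancing time (a new reading comes with each control period).
- snapshot(name): name is "scene" or "top" or "wrist"; returns a dict with "frame" (480x640x3 uint8, red, green, blue), "fx", "fy", "cx", "cy" (pixels), "pose" (4x4, takes a point from camera to world coordinates); the wrist camera has in their place "T_tool_cam" (4x4, takes a point from camera to tool coordinates, whose origin is the TCP and whose axes are the flange's). Camera axes: x right, y up, looking along -z (the intrinsics and any distortion apply to the point x, -y, -z); pixel columns grow to the right and rows downward; lengths in m; the calibration is good to about 2 mm. A picture is of the moment at which its call begins: read the wrist's pose just before it. There is no depth.
- finish_job(): hands the job in; it is judged then, once.
The state is a dict: "t": time; "joints": joint angles; "joint_vel": joint speeds; "joint_efforts": joint torques, N m; "position": TCP position; "tcp_rot": TCP orientation; "wrist_force": force on the tool from outside, world axes, zero at the start; "moment": the same for the moment, N m; "opening": opening from 0.0 (shut) to 1.0 (fully open); "grasp_force": force on a finger pad.
Only numpy, scipy, OpenCV 4.12 (cv2) and the standard library are available. Lean on these libraries where they do the work, as an engineer would, in place of code of your own. Each camera call takes 0.05 s, during which the arm holds its last target. There are 200 camera calls.

## Working session

There is one attempt and no reset: what is moved stays moved. The work goes in short steps, Python scripts to look and compute and a shell command to move; the robot and the scene stay as the last step left them, time stands still between calls to the robot, and variables do not carry over. Pictures are saved under pics/ and viewed, at most 10 in all, crops included, and the job is handed in when it is done.

```bash
ls; mkdir -p pics; python3 - <<'E'
from station import *
import cv2,numpy as np
print(state())
for n in ("scene","top"):
    s=snapshot(n); cv2.imwrite(f"pics/{n}0.png",cv2.cvtColor(s["frame"],cv2.COLOR_RGB2BGR))
    print(n,{k:v for k,v in s.items() if k!="frame"})
s=snapshot("wrist");print(s["T_tool_cam"],{k:v for k,v in s.items() if k!="frame"})
E
```

```text
pics
{'t': 0.0, 'joints': array([ 1.17679939,  0.52205178, -0.0363375 ,  1.59995973,  0.02119308,
        1.02110391, -0.11279923]), 'joint_vel': array([ 1.68906605e-03,  1.41369134e-03,  1.07175756e-03,  8.25702275e-04,
        1.54896318e-03, -7.30879383e-05,  3.02995845e-04]), 'joint_efforts': array([-2.46531717e-04, -9.27133799e+01,  1.97943136e+00, -3.69948220e+01,
        1.78167096e-02,  7.87864759e-03, -4.24669861e-05]), 'position': array([ 0.19872752, -0.59222722,  0.23071937]), 'tcp_rot': array([ 9.86923281e-01,  1.61189680e-01, -1.25761341e-04, -5.54982021e-04]), 'wrist_force': array([-0.16990562, -0.40604037,  0.02144538]), 'moment': array([-0.01746687,  0.05855032, -0.05349877]), 'grasp_force': 0.0, 'opening': 0.9983257246274602}
scene {'fx': 444.1646392901809, 'fy': 444.1646392901809, 'cx': 319.22691341410945, 'cy': 243.1805267843952, 'pose': array([[-0.98160263, -0.16185753,  0.10128381,  0.70139281],
       [ 0.19051027, -0.79488845,  0.57607134,  0.52173029],
       [-0.01273215,  0.58476875,  0.81110012,  0.8238804 ],
       [ 0.        ,  0.        ,  0.        ,  
[... 401 characters left out ...]
2106e-01  2.90178616e-01  7.44244530e-02]
 [ 9.99998912e-01  4.88870259e-04  1.39149246e-03  8.50314751e-04]
 [ 1.18975978e-03  2.90179513e-01 -9.56971491e-01 -1.44124402e-01]
 [ 0.00000000e+00  0.00000000e+00  0.00000000e+00  1.00000000e+00]] {'fx': 331.5488206285291, 'fy': 331.5488206285291, 'cx': 316.3397416066668, 'cy': 238.7863158230719, 'T_tool_cam': array([[-8.71617506e-04,  9.56972106e-01,  2.90178616e-01,
         7.44244530e-02],
       [ 9.99998912e-01,  4.88870259e-04,  1.39149246e-03,
         8.50314751e-04],
       [ 1.18975978e-03,  2.90179513e-01, -9.56971491e-01,
        -1.44124402e-01],
       [ 0.00000000e+00,  0.00000000e+00,  0.00000000e+00,
         1.00000000e+00]])}
```

View pics/scene0.png

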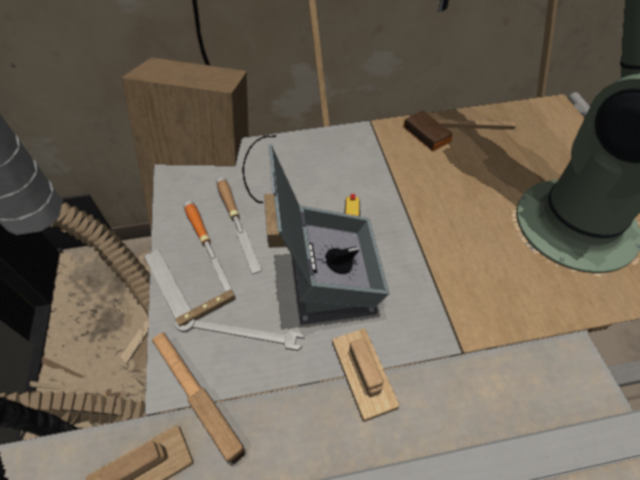

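View pics/top0.png

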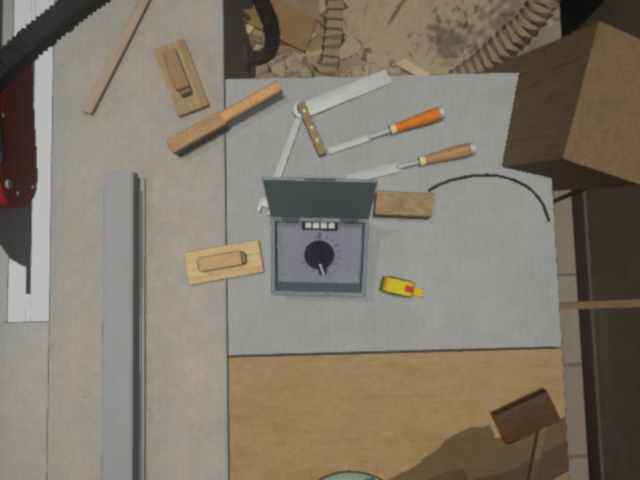

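Scene: case around (340,250), with the cover standing open, the knob at (341,259), and the block behind the cover at (272,220). Top: rim corners are near (272,295) and (366,295), and the knob at (319,254) has its pointer towards (324,275). I'll enlarge both to get precise corners.

```bash
python3 - <<'E'
import cv2,numpy as np
a=cv2.imread("pics/top0.png")[170:305,255:385]; b=cv2.imread("pics/scene0.png")[140:330,260:395]
a=cv2.resize(a,(390,405),interpolation=cv2.INTER_CUBIC); b=cv2.resize(b,(405,570),interpolation=cv2.INTER_CUBIC)
o=np.zeros((570,800,3),np.uint8); o[:405,:390]=a; o[:,395:800]=b
for i in range(0,390,30): cv2.line(o,(i,0),(i,5),(0,0,255)); 
cv2.imwrite("pics/z0.png",o)
E
```

```text
(no output)
```

View pics/z0.png

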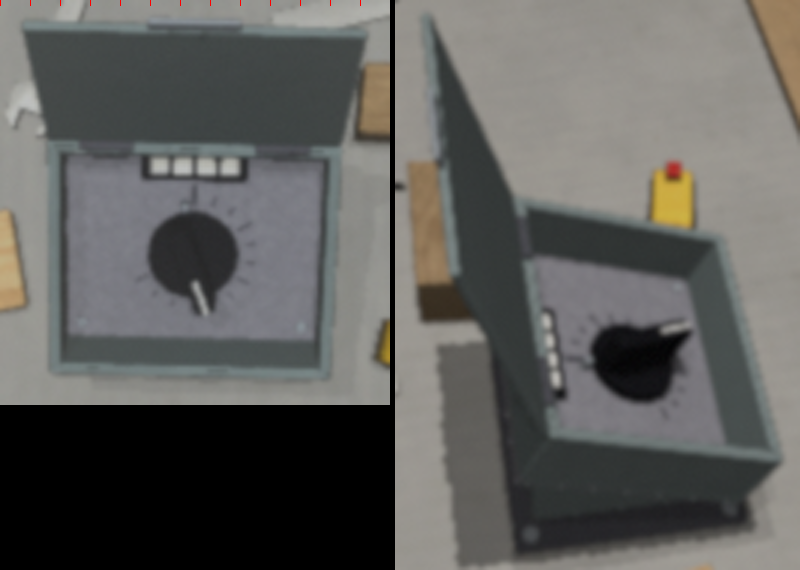

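Top corners in the crop: front rim (51,374) and (329,374), back (48,146) and (339,150), lid (26,27) and (366,33). The knob pointer's white line runs (195,283)-(206,315). Scene corners: (722,238), (778,462), (522,203), (548,443), lid (427,15) and (455,280).

```bash
cat > h.py <<'E'
import numpy as np,cv2
from scipy.optimize import least_squares
from scipy.spatial.transform import Rotation as R
from station import *
def proj(s,P,T):
    q=(np.c_[P,np.ones(len(P))]@np.linalg.inv(T).T)[:,:3]
    return np.c_[s["fx"]*q[:,0]/-q[:,2]+s["cx"], s["fy"]*-q[:,1]/-q[:,2]+s["cy"]]
c,s_=np.cos(np.radians(25)),np.sin(np.radians(25))
N=np.array([-s_,0,c]); D=np.array([-c,0,-s_])  # normal, down slope (case frame)
H=np.array([.0725,0,.165]); Y=np.array([0,1.,0])
def knobpt(out): return H+.09*D+(-.046+out)*N
def lid(th,d,y,t): # d from hinge, t out of outer face from lid mid
    u=np.cos(th)*D+np.sin(th)*N; n=-np.sin(th)*D+np.cos(th)*N
    return H+d*u+y*Y+t*n
def W(p,P): 
    return R.from_euler('z',p[2]).apply(np.atleast_2d(P))+[p[0],p[1],0]
E
python3 - <<'E'
from h import *
top,sc=snapshot("top"),snapshot("scene")
z=lambda L:np.array(L,float)
tp=z([(51,374),(329,374),(48,146),(339,150),(26,27),(366,33)])/3+[255,170]
sp=(z([(778,462),(722,238),(548,443),(522,203),(455,280),(427,15)])-[395,0])/3+[260,140]
rim=[.16*D+H+.092*Y,.16*D+H-.092*Y,H+.092*Y,H-.092*Y]
def f(p):
    P=W(p,rim+[lid(p[3],.166,.092,0),lid(p[3],.166,-.092,0)])
    return np.r_[(proj(top,P,top["pose"])-tp),(proj(sc,P,sc["pose"])-sp)].ravel()
r=least_squares(f,[.52,.04,0,2.1],loss='soft_l1');p=r.x
print(p);print(f(p).reshape(-1,2).round(1))
# knob: white line pixel onto bar-top plane
a=(z([(195,283),(206,315)]))/3+[255,170]
def g(q):
    u=np.cos(q[0])*-D+np.sin(q[0])*np.cross(N,-D)*-1
    return (proj(top,W(p,[knobpt(.04)+.013*u,knobpt(.04)+.030*u]),top["pose"])-a).ravel()
for q0 in(2,3.3):
  k=least_squares(g,[q0]);print("knob",k.x,k.fun.round(1))
print("knobgrip",W(p,knobpt(.029)),"N",R.from_euler('z',p[2]).apply(N),"lidedge",W(p,lid(p[3],.166,0,0)),"hinge",W(p,H))
st=state();print(R.from_quat(st["tcp_rot"]).as_matrix().round(3))
np.save("p.npy",p)
E
```

```text
[ 0.57318355  0.0505782  -0.04753095  2.25292602]
[[-1.6  0.6]
 [-0.5  2.7]
 [-1.6 -1.3]
 [ 0.1 -0.4]
 [-3.   0.2]
 [-0.6  0.8]
 [ 1.7 -0.1]
 [-0.3 -1.5]
 [ 0.  -2. ]
 [-3.8 -2.8]
 [-0.5 -1.8]
 [-1.4 -1.1]]
knob [2.7184869] [0.6 3.5 0.4 0.2]
knob [2.71848862] [0.6 3.5 0.4 0.2]
knobgrip [[0.57130249 0.05066767 0.11155712]] N [-0.42214096  0.02007989  0.90630779] lidedge [[0.6859488  0.04521432 0.32601064]] hinge [[0.64560167 0.0471335  0.165     ]]
[[ 0.948  0.318 -0.   ]
 [ 0.318 -0.948  0.   ]
 [-0.    -0.    -1.   ]]
```

```bash
python3 -m inch '[{"offset":[245,-257,-70],"roll":0.16},{"offset":[245,-257,-70],"roll":0.16},{"offset":[245,-257,-70],"roll":0.16},{"offset":[245,-257,-70],"roll":0.16},{"offset":[245,-257,-70],"roll":0.16},{"offset":[245,-257,-70],"roll":0.32},{"offset":[489,-514,-70],"roll":0.32},{"offset":[489,-514,-70],"roll":0.32},{"offset":[489,-514,-70],"roll":0.32},{"offset":[489,-514,-70],"roll":0.32},{"offset":[489,-514,-70],"roll":0.32},{"offset":[489,-514,-70],"roll":0.32},{"offset":[489,-514,-70],"roll":0.32},{"offset":[489,-514,-70],"roll":0.32}]' 0.6 25
python3 - <<'E'
from h import *
st=state();w=snapshot("wrist");print(st["joints"].round(3),st["position"])
T=np.eye(4);T[:3,:3]=R.from_quat(st["tcp_rot"]).as_matrix();T[:3,3]=st["position"];T=T@w["T_tool_cam"];np.savez("w1.npz",T=T,**{k:w[k] for k in("fx","fy","cx","cy")})
im=cv2.cvtColor(w["frame"],cv2.COLOR_RGB2BGR);cv2.imwrite("pics/w1.png",im)
p=np.load("p.npy");print(T[:3,3],proj(w,W(p,[knobpt(.029),knobpt(.009),H,H+.16*D+.092*Y,H+.16*D-.092*Y]),T).round(0))
E
```

```text
t: 2.0
position: [0.4987, 0.0499, 0.3011]
tcp_rot: [1.0, 0.002, -0.0, 0.0]
wrist_force: [-1.0, -0.4, 0.4]
opening: 0.601
grasp_force: 0.0
[ 0.105  0.269 -0.397  1.815  0.117  1.081 -1.902] [0.4986681  0.04987409 0.30111494]
[0.57341143 0.04952468 0.44520093] [[315. 140.]
 [316. 131.]
 [320.  37.]
 [226. 205.]
 [398. 213.]]
```

View pics/w1.png

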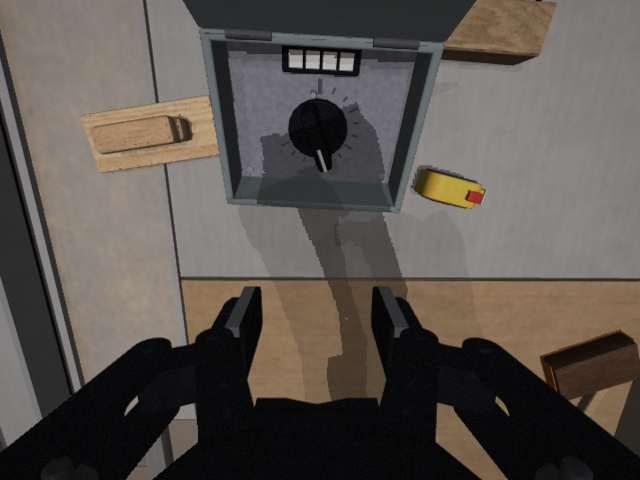

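The wrist view puts the knob disc at (318,128), against a predicted (316,131), so shift the model about +2.5 mm in x and -1.5 mm in y. The pointer runs (317,150)-(325,171), giving a knob angle of about 2.73 rad. I'll roll to it and move over the knob.

```bash
python3 -m inch '[{"offset":[0,0,0],"roll":0.18},{"offset":[0,0,0],"roll":0.36},{"offset":[0,0,0],"roll":0.54},{"offset":[0,0,0],"roll":0.72},{"offset":[0,0,0],"roll":0.9},{"offset":[0,0,0],"roll":1.08},{"offset":[0,0,0],"roll":1.26},{"offset":[10,0,10],"roll":1.44},{"offset":[20,0,20],"roll":1.62},{"offset":[30,0,30],"roll":1.8},{"offset":[40,0,45],"roll":1.98},{"offset":[50,0,60],"roll":2.16},{"offset":[60,0,75],"roll":2.34},{"offset":[74,1,85],"roll":2.52},{"offset":[74,1,95],"roll":2.7},{"offset":[74,1,105],"roll":2.74},{"offset":[74,1,115],"roll":2.74},{"offset":[74,1,120],"roll":2.74},{"offset":[74,1,120],"roll":2.74}]' 0.5 25
python3 - <<'E'
from h import *
st=state();w=snapshot("wrist");print(st["joints"].round(3),st["position"],R.from_quat(st["tcp_rot"]).as_matrix().round(3))
cv2.imwrite("pics/w2.png",cv2.cvtColor(w["frame"],cv2.COLOR_RGB2BGR))
E
```

```text
t: 4.42
position: [0.447, -0.0884, 0.1438]
tcp_rot: [-0.374, 0.924, 0.041, 0.069]
wrist_force: [-1.0, -1.2, 0.3]
opening: 0.498
grasp_force: 0.0
[-0.681  0.975  1.422  2.201 -1.263  1.237 -2.519] [ 0.44697111 -0.08843164  0.14381951] [[-0.71  -0.697  0.097]
 [-0.686  0.716  0.129]
 [-0.159  0.025 -0.987]]
```

View pics/w2.png

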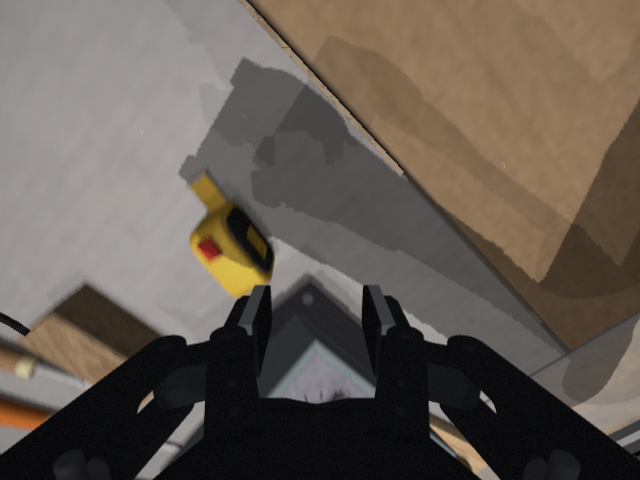

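The wrist is at a joint limit: positive roll drives J7 down, so the tool stopped short in front of the case, touching nothing (forces about 1 N). The case corner is at about (315,340) and the tape at (230,240), undisturbed. Unwinding upwards.

```bash
python3 -m inch '[{"offset":[0,0,-60],"roll":-0.1},{"offset":[0,0,-120],"roll":-0.3},{"offset":[0,0,-150],"roll":-0.5},{"offset":[0,0,-150],"roll":-0.7},{"offset":[0,0,-150],"roll":-0.9},{"offset":[0,0,-150],"roll":-1.1},{"offset":[0,0,-150],"roll":-1.3}]'
python3 -c "
from h import *
st=state();print(st['joints'].round(3),R.from_quat(st['tcp_rot']).as_matrix().round(3))"
```

```text
t: 5.35
position: [0.4331, -0.1069, 0.292]
tcp_rot: [0.836, -0.543, 0.006, -0.081]
wrist_force: [0.2, -0.9, -0.5]
opening: 0.498
grasp_force: 0.0
[-0.777  0.311  1.249  2.047 -0.537  1.028 -1.982] [[ 0.409 -0.907  0.097]
 [-0.909 -0.396  0.129]
 [-0.079 -0.141 -0.987]]
```

```bash
python3 -m inch '[{"offset":[0,0,0],"roll":-0.18},{"offset":[0,0,0],"roll":-0.36},{"offset":[0,0,0],"roll":-0.54},{"offset":[0,0,0],"roll":-0.72},{"offset":[0,0,0],"roll":-0.9},{"offset":[0,0,0],"roll":-1.08},{"offset":[0,0,0],"roll":-1.26},{"offset":[0,0,0],"roll":-1.44},{"offset":[0,0,0],"roll":-1.55},{"offset":[0,0,0],"roll":-1.55}]'
cat >> h.py <<'E'
def show(tgt=None,u=None):
    st=state();M=R.from_quat(st['tcp_rot']).as_matrix();print("t",st["t"],"pos",st["position"].round(4),"J",st['joints'].round(2));print(M.round(3))
    if tgt is not None: print("offset mm",((np.array(tgt)-st["position"])@M*1000).round(1))
    if u is not None:
        a=np.array(u)@M; print("roll for tool x // u:",np.arctan2(a[1],a[0]),"for -u:",np.arctan2(-a[1],-a[0]))
def kp(th,out):
    p=np.load("p.npy").copy();p[0]+=.0025;p[1]-=.0015
    u=np.cos(th)*-D-np.sin(th)*np.cross(N,-D); r=R.from_euler('z',p[2])
    return W(p,knobpt(out))[0],r.apply(u),r.apply(N)
E
python3 -c "
from h import *
g,u,n=kp(2.73,.029);print(g,u,n)
show(g+[0,0,.09],u)"
```

```text
t: 6.6
position: [0.4331, -0.1071, 0.2919]
tcp_rot: [0.978, 0.193, 0.06, -0.054]
wrist_force: [0.5, -0.5, -1.0]
opening: 0.5
grasp_force: 0.0
[0.57380249 0.04916767 0.11155712] [-0.84868776 -0.36015248 -0.38732322] [-0.42214096  0.02007989  0.90630779]
t 6.6 pos [ 0.4331 -0.1071  0.2919] J [-0.52  0.18  0.85  2.04 -0.35  0.96 -0.66]
[[ 0.918  0.384  0.097]
 [ 0.371 -0.92   0.129]
 [ 0.139 -0.082 -0.987]]
offset mm [174.6 -82.3 122.9]
roll for tool x // u: 3.1029124197310907 for -u: -0.03868023385870235
```

```bash
python3 -m inch '[{"offset":[50,-25,20],"roll":-0.04},{"offset":[100,-50,40],"roll":-0.04},{"offset":[140,-70,70],"roll":-0.04},{"offset":[165,-80,100],"roll":-0.04},{"offset":[175,-82,123],"roll":-0.04},{"offset":[175,-82,123],"roll":-0.04},{"offset":[175,-82,123],"roll":-0.04}]'
python3 - <<'E'
from h import *
g,u,n=kp(2.73,.029)
show(g,u)
st=state();w=snapshot("wrist")
T=np.eye(4);T[:3,:3]=R.from_quat(st["tcp_rot"]).as_matrix();T[:3,3]=st["position"];T=T@w["T_tool_cam"]
print(T[:3,3],proj(w,np.array([kp(0,.04)[0],kp(0,.04)[0]+.03*u,kp(0,.04)[0]-.03*u,kp(0,.009)[0]]),T).round(0))
cv2.imwrite("pics/w3.png",cv2.cvtColor(w["frame"],cv2.COLOR_RGB2BGR))
E
```

```text
t: 7.48
position: [0.5741, 0.0491, 0.202]
tcp_rot: [0.974, 0.212, 0.061, -0.052]
wrist_force: [-0.1, -0.0, 0.2]
opening: 0.502
grasp_force: 0.0
t 7.475 pos [0.5741 0.0491 0.202 ] J [-0.59  0.52  0.66  1.88 -0.6   0.83 -0.74]
[[ 0.902  0.42   0.097]
 [ 0.407 -0.904  0.128]
 [ 0.141 -0.076 -0.987]]
offset mm [-13.1   6.6  89.3]
roll for tool x // u: -3.1403214858186788 for -u: 0.0012711677711144491
[0.62776026 0.06024332 0.35478638] [[321. 269.]
 [321. 300.]
 [321. 233.]
 [331. 246.]]
```

View pics/w3.png

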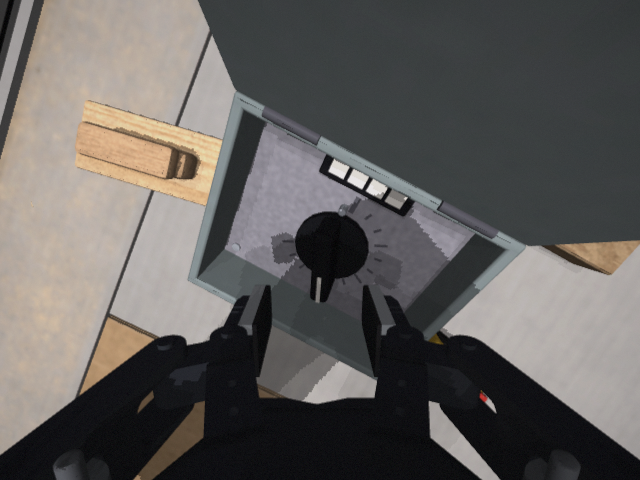

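Pointer tip is at (319,301), against a predicted (321,300), so the bar is aligned with the fingers. Descending and closing.

```bash
python3 -m inch '[{"offset":[-5,3,35],"roll":0},{"offset":[-9,6,65],"roll":0},{"offset":[-12,8,85],"roll":0},{"offset":[-12,8,93],"roll":0},{"offset":[-12,8,93],"roll":0}]' && python3 -m inch '[{"offset":[0,0,0],"roll":0},{"offset":[0,0,0],"roll":0},{"offset":[0,0,0],"roll":0},{"offset":[0,0,0],"roll":0}]' 0.0 25
```

```text
t: 8.15
position: [0.576, 0.0498, 0.1077]
tcp_rot: [0.974, 0.213, 0.061, -0.053]
wrist_force: [-0.2, 0.0, 1.7]
opening: 0.497
grasp_force: 0.0
t: 8.65
position: [0.5755, 0.0517, 0.108]
tcp_rot: [0.973, 0.214, 0.061, -0.054]
wrist_force: [-7.0, 7.7, 11.7]
opening: 0.199
grasp_force: 23.8
```

```bash
python3 -m inch '[{"offset":[0,0,0],"roll":-0.1},{"offset":[0,0,0],"roll":-0.2},{"offset":[0,0,0],"roll":-0.3},{"offset":[0,0,0],"roll":-0.4},{"offset":[0,0,0],"roll":-0.5},{"offset":[0,0,0],"roll":-0.6},{"offset":[0,0,0],"roll":-0.6}]' && python3 -c "
from h import *
show()
print(state()['moment'])"
```

```text
t: 9.52
position: [0.5738, 0.0532, 0.1075]
tcp_rot: [0.866, 0.494, 0.073, -0.035]
wrist_force: [-14.7, 16.9, 9.3]
opening: 0.198
grasp_force: 45.5
t 9.525 pos [0.5738 0.0532 0.1075] J [-0.39  0.61  0.37  1.94 -0.6   0.61 -0.14]
[[ 0.502  0.86   0.092]
 [ 0.85  -0.51   0.133]
 [ 0.161  0.011 -0.987]]
[3.33459797 2.70392445 0.46323179]
```

```bash
python3 -m inch '[{"offset":[2,-4,0],"roll":-0.05},{"offset":[2,-4,0],"roll":-0.15},{"offset":[2,-4,0],"roll":-0.25},{"offset":[2,-4,0],"roll":-0.35},{"offset":[2,-4,0],"roll":-0.45},{"offset":[2,-4,0],"roll":-0.55},{"offset":[2,-4,0],"roll":-0.6}]' - 20 && python3 -c "
from h import *
show()
print(state()['moment'])
s=snapshot('top');i=cv2.cvtColor(s['frame'],cv2.COLOR_RGB2BGR);s=snapshot('wrist');j=cv2.cvtColor(s['frame'],cv2.COLOR_RGB2BGR)
cv2.imwrite('pics/m1.png',np.hstack([cv2.resize(i[170:310,255:395],(400,400)),j[80:480,120:520]]))"
```

```text
t: 10.4
position: [0.5712, 0.0546, 0.1074]
tcp_rot: [0.682, 0.727, 0.079, -0.011]
wrist_force: [-16.2, 5.4, 7.4]
opening: 0.198
grasp_force: 29.7
t 10.4 pos [0.5712 0.0546 0.1074] J [-0.28  0.58  0.21  1.94 -0.44  0.57  0.32]
[[-0.07   0.993  0.092]
 [ 0.99   0.058  0.13 ]
 [ 0.124  0.1   -0.987]]
[0.96735468 3.0089702  0.26078532]
```

View pics/m1.png

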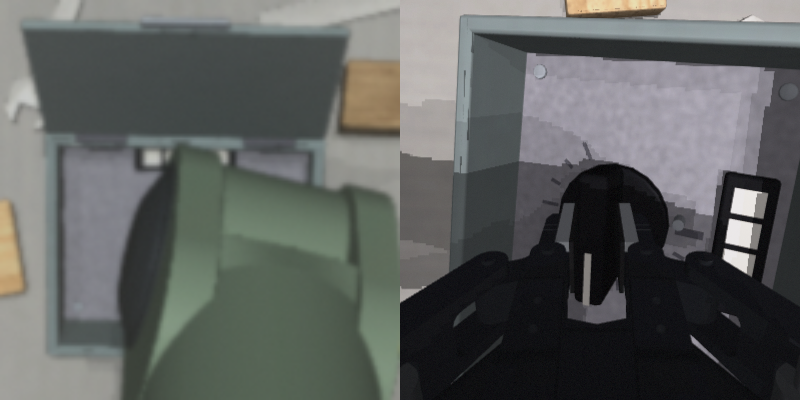

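The knob is turning with the fingers: the white line at (587,280) lies along the bar between the pads. Continuing.

```bash
python3 -m inch '[{"offset":[1,-3,0],"roll":-0.1},{"offset":[1,-3,0],"roll":-0.2},{"offset":[1,-3,0],"roll":-0.3},{"offset":[1,-3,0],"roll":-0.4},{"offset":[1,-3,0],"roll":-0.5},{"offset":[1,-3,0],"roll":-0.6},{"offset":[1,-3,0],"roll":-0.7},{"offset":[1,-3,0],"roll":-0.7}]' && python3 -c "
from h import *
show(None,kp(0,0)[1])
print(state()['moment'])"
```

```text
t: 11.5
position: [0.5684, 0.0536, 0.1069]
tcp_rot: [0.392, 0.917, 0.077, 0.018]
wrist_force: [-12.7, -3.2, 3.8]
opening: 0.175
grasp_force: 19.5
t 11.5 pos [0.5684 0.0536 0.1069] J [-0.15  0.56  0.02  1.94 -0.25  0.54  0.84]
[[-0.692  0.716  0.093]
 [ 0.721  0.681  0.127]
 [ 0.028  0.155 -0.988]]
roll for tool x // u: 2.327061819395757 for -u: -0.8145308341940364
[-0.62373929  2.45056968  0.29341746]
```

```bash
python3 -m inch '[{"offset":[1,-2,0],"roll":-0.1},{"offset":[1,-2,0],"roll":-0.2},{"offset":[1,-2,0],"roll":-0.3},{"offset":[1,-2,0],"roll":-0.4},{"offset":[1,-2,0],"roll":-0.5},{"offset":[1,-2,0],"roll":-0.6},{"offset":[1,-2,0],"roll":-0.7},{"offset":[1,-2,0],"roll":-0.76},{"offset":[1,-2,0],"roll":-0.76}]' && python3 -c "
from h import *
show(None,kp(0,0)[1])
print(state()['moment'])"
```

```text
t: 12.62
position: [0.5669, 0.0511, 0.1069]
tcp_rot: [0.025, 0.997, 0.064, 0.045]
wrist_force: [-10.6, -12.3, 8.0]
opening: 0.158
grasp_force: 43.0
t 12.625 pos [0.5669 0.0511 0.1069] J [ 0.    0.56 -0.18  1.93 -0.03  0.54  1.4 ]
[[-0.995  0.045  0.094]
 [ 0.056  0.991  0.125]
 [-0.087  0.13  -0.988]]
roll for tool x // u: 3.0856371472636974 for -u: -0.05595550632609579
[-3.05086828  2.27586427 -0.2762959 ]
```

```bash
python3 -m inch '[{"offset":[0,-1,0],"roll":-0.04},{"offset":[0,-1,0],"roll":-0.08},{"offset":[0,-1,0],"roll":-0.12},{"offset":[0,-1,0],"roll":-0.16},{"offset":[0,-1,0],"roll":-0.16},{"offset":[0,-1,0],"roll":-0.16}]' && python3 -c "
from h import *
show(None,kp(0,0)[1])
print(state()['moment'])"
```

```text
t: 13.38
position: [0.5668, 0.0505, 0.1069]
tcp_rot: [-0.053, 0.995, 0.06, 0.05]
wrist_force: [-12.7, -10.4, 12.1]
opening: 0.161
grasp_force: 67.6
t 13.375 pos [0.5668 0.0505 0.1069] J [ 0.04  0.57 -0.22  1.93  0.02  0.54  1.52]
[[-0.989 -0.112  0.094]
 [-0.1    0.987  0.126]
 [-0.107  0.115 -0.988]]
roll for tool x // u: -3.0399828726967657 for -u: 0.10160978089302738
[-2.32549987  2.70579502 -1.4073118 ]
```

The opposing moment (-1.4 N m) shows the stop is reached. Release straight, lift, and look.

```bash
python3 -m inch '[{"offset":[0,0,0],"roll":0},{"offset":[0,0,0],"roll":0},{"offset":[0,0,0],"roll":0},{"offset":[0,0,-20],"roll":0},{"offset":[0,0,-60],"roll":0},{"offset":[0,0,-110],"roll":0},{"offset":[70,0,-160],"roll":0},{"offset":[100,0,-190],"roll":0},{"offset":[100,0,-190],"roll":0}]' 0.6 20 && python3 -c "
from h import *
show()
s=snapshot('top');i=cv2.cvtColor(s['frame'],cv2.COLOR_RGB2BGR);s=snapshot('scene');j=cv2.cvtColor(s['frame'],cv2.COLOR_RGB2BGR)
cv2.imwrite('pics/m2.png',np.hstack([cv2.resize(i[170:310,255:395],(400,400),interpolation=2),cv2.resize(j[140:330,240:430],(400,400),interpolation=2)]))"
```

```text
t: 14.5
position: [0.4497, 0.0174, 0.2859]
tcp_rot: [-0.055, 0.995, 0.061, 0.054]
wrist_force: [0.4, -0.3, -0.3]
opening: 0.601
grasp_force: 0.0
t 14.5 pos [0.4497 0.0174 0.2859] J [ 0.17  0.13 -0.28  2.03 -0.1   0.87  1.64]
[[-0.988 -0.115  0.1  ]
 [-0.102  0.987  0.127]
 [-0.114  0.115 -0.987]]
```

View pics/m2.png

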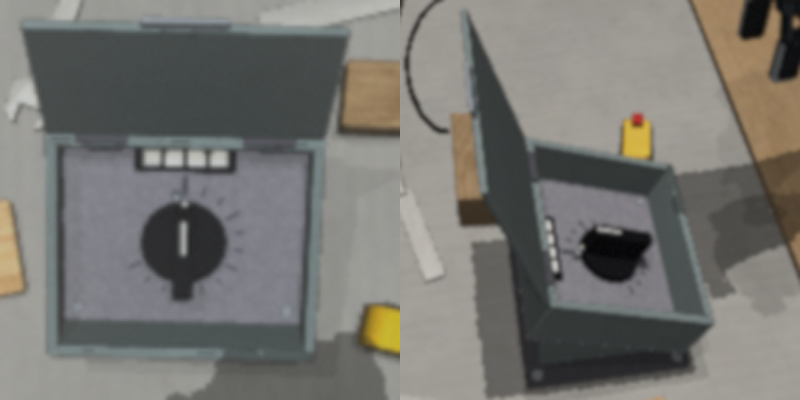

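Left: the white line points straight up to the zero tick, (183,255) to (183,222), so the knob is at zero. Right: the cover still stands open and everything else is undisturbed. Next, over and behind the cover.

```bash
python3 - <<'E'
from h import *
for t in [(.46,.04,.385),(.6,.045,.385),(.745,.045,.385),(.745,.045,.30)]: show.__call__ if 0 else None; st=state();M=R.from_quat(st['tcp_rot']).as_matrix();print(((np.array(t)-st["position"])@M*1000).round(0))
E
```

```text
[-22.  32. -96.]
[-161.   21.  -82.]
[-304.    4.  -67.]
[-295.   -6.   16.]
```

```bash
python3 -m inch '[{"offset":[-11,16,-50],"roll":0},{"offset":[-22,32,-96],"roll":0},{"offset":[-70,28,-92],"roll":0},{"offset":[-115,25,-87],"roll":0},{"offset":[-161,21,-82],"roll":0},{"offset":[-210,15,-77],"roll":0},{"offset":[-257,10,-72],"roll":0},{"offset":[-304,4,-67],"roll":0},{"offset":[-304,4,-67],"roll":0},{"offset":[-304,4,-67],"roll":0}]' 0 20 && python3 - <<'E'
from h import *
show((.745,.045,.30))
E
```

```text
t: 15.85
position: [0.7448, 0.0454, 0.3812]
tcp_rot: [-0.055, 0.995, 0.062, 0.051]
wrist_force: [0.4, 0.1, -0.1]
opening: 0.002
grasp_force: 0.0
t 15.85 pos [0.7448 0.0454 0.3812] J [ 0.04  0.6  -0.25  1.1   0.03  1.34  1.52]
[[-0.989 -0.116  0.094]
 [-0.103  0.986  0.129]
 [-0.108  0.117 -0.987]]
offset mm [ 8.6 -9.9 80.2]
```

```bash
python3 -m inch '[{"offset":[3,-3,27],"roll":0},{"offset":[6,-6,54],"roll":0},{"offset":[9,-10,80],"roll":0},{"offset":[24,-8,82],"roll":0},{"offset":[34,-7,83],"roll":0},{"offset":[39,-6,83],"roll":0},{"offset":[44,-6,84],"roll":0},{"offset":[44,-6,84],"roll":0}]' && python3 - <<'E'
from h import *
st=state();M=R.from_quat(st['tcp_rot']).as_matrix()
p=np.load("p.npy").copy();p[0]+=.0025;p[1]-=.0015
print(st["position"],st["wrist_force"])
for th in np.r_[np.arange(2.2,.05,-.15),.05,0,-.04]:
    n=-np.sin(th)*D+np.cos(th)*N; dx=.011*np.clip(n[0]/.3,-1,1)
    t=W(p,lid(th,.135,0,.004))[0]+[dx,0,0]; print(round(th,2),t.round(3),((t-st["position"])@M*1000).round(0))
E
```

```text
t: 16.85
position: [0.7098, 0.0451, 0.295]
tcp_rot: [-0.055, 0.995, 0.062, 0.052]
wrist_force: [0.1, 0.4, 0.4]
opening: -0.002
grasp_force: 0.0
[0.70982453 0.04505377 0.29495493] [0.07067105 0.38054741 0.41324491]
2.2 [0.689 0.044 0.297] [21.  2. -4.]
2.05 [0.669 0.045 0.3  ] [40.  5. -9.]
1.9 [0.649 0.046 0.3  ] [ 60.   9. -10.]
1.75 [0.629 0.047 0.297] [80. 12. -9.]
1.6 [0.609 0.048 0.291] [99. 14. -5.]
1.45 [0.591 0.049 0.282] [118.  16.   2.]
1.3 [0.575 0.05  0.27 ] [136.  17.  12.]
1.15 [0.56  0.05  0.256] [152.  18.  24.]
1.0 [0.547 0.051 0.241] [166.  18.  39.]
0.85 [0.537 0.051 0.223] [178.  18.  55.]
0.7 [0.529 0.052 0.204] [189.  17.  73.]
0.55 [0.519 0.052 0.184] [200.  16.  92.]
0.4 [0.512 0.052 0.164] [209.  14. 111.]
0.25 [0.508 0.052 0.144] [215.  12. 131.]
0.1 [0.508 0.052 0.124] [217.  10. 150.]
0.05 [0.511 0.052 0.118] [216.   9. 156.]
0.0 [0.513 0.052 0.112] [214.   8. 163.]
-0.04 [0.515 0.051 0.107] [212.   7. 168.]
```

```bash
python3 -m inch '[{"offset":[11,1,-2],"roll":0},{"offset":[21,2,-4],"roll":0},{"offset":[30,4,-7],"roll":0},{"offset":[40,5,-9],"roll":0},{"offset":[50,7,-10],"roll":0},{"offset":[60,9,-10],"roll":0},{"offset":[70,10,-10],"roll":0},{"offset":[80,12,-9],"roll":0},{"offset":[90,13,-7],"roll":0},{"offset":[99,14,-5],"roll":0},{"offset":[109,15,-2],"roll":0},{"offset":[118,16,2],"roll":0},{"offset":[127,17,7],"roll":0},{"offset":[136,17,12],"roll":0},{"offset":[144,18,18],"roll":0},{"offset":[152,18,24],"roll":0},{"offset":[152,18,24],"roll":0}]' && python3 - <<'E'
from h import *
s=snapshot('top');i=cv2.cvtColor(s['frame'],cv2.COLOR_RGB2BGR);s=snapshot('scene');j=cv2.cvtColor(s['frame'],cv2.COLOR_RGB2BGR)
cv2.imwrite('pics/m3.png',np.hstack([cv2.resize(i[150:310,235:395],(400,400),interpolation=2),cv2.resize(j[100:330,220:450],(400,400),interpolation=2)]))
E
```

```text
t: 18.98
position: [0.559, 0.0502, 0.2558]
tcp_rot: [-0.055, 0.995, 0.062, 0.051]
wrist_force: [0.2, 0.3, -0.6]
opening: -0.004
grasp_force: 0.0
```

View pics/m3.png

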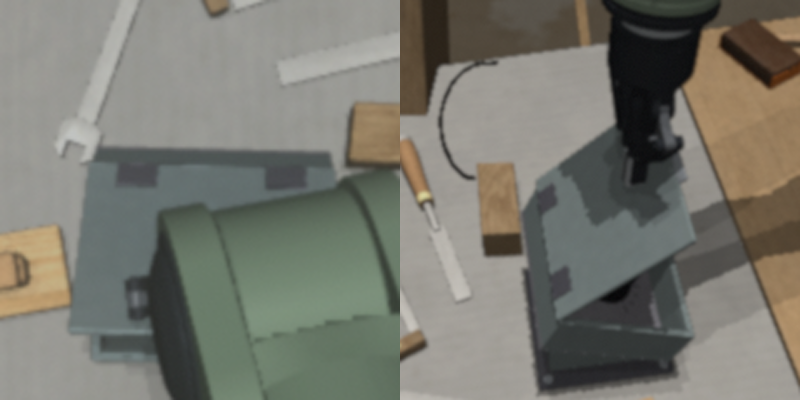

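The cover follows the fingers down; it is partly closed, with everything else in place. Continuing slowly.

```bash
python3 -m inch '[{"offset":[7,0,7],"roll":0},{"offset":[14,0,15],"roll":0},{"offset":[20,0,23],"roll":0},{"offset":[26,0,31],"roll":0},{"offset":[32,0,40],"roll":0},{"offset":[37,-1,49],"roll":0},{"offset":[43,-1,58],"roll":0},{"offset":[48,-2,68],"roll":0},{"offset":[53,-3,77],"roll":0},{"offset":[57,-4,87],"roll":0},{"offset":[60,-5,97],"roll":0},{"offset":[63,-6,107],"roll":0}]' && python3 -m inch '[{"offset":[1,-1,6],"roll":0},{"offset":[2,-2,12],"roll":0},{"offset":[2,-2,17],"roll":0},{"offset":[2,-2,20],"roll":0}]'
```

```text
t: 20.58
position: [0.5084, 0.0517, 0.1425]
tcp_rot: [-0.055, 0.995, 0.062, 0.052]
wrist_force: [0.8, -0.2, 3.4]
opening: 0.001
grasp_force: 1.1
t: 21.08
position: [0.5087, 0.052, 0.1228]
tcp_rot: [-0.055, 0.995, 0.062, 0.052]
wrist_force: [0.7, -0.7, 2.7]
opening: -0.002
grasp_force: 1.1
```

```bash
python3 -m inch '[{"offset":[0,0,3],"roll":0},{"offset":[-1,0,6],"roll":0},{"offset":[-1,0,8],"roll":0},{"offset":[-1,0,10],"roll":0},{"offset":[-1,0,10],"roll":0}]'
```

```text
t: 21.7
position: [0.5106, 0.0535, 0.1132]
tcp_rot: [-0.055, 0.995, 0.062, 0.052]
wrist_force: [-0.8, -0.7, 1.0]
opening: 0.002
grasp_force: 0.4
```

```bash
python3 -m inch '[{"offset":[0,0,2],"roll":0},{"offset":[0,0,4],"roll":0},{"offset":[0,0,5],"roll":0},{"offset":[0,0,5],"roll":0}]'
```

```text
t: 22.2
position: [0.5117, 0.0536, 0.1104]
tcp_rot: [-0.055, 0.995, 0.061, 0.053]
wrist_force: [-19.1, -8.2, 55.9]
opening: -0.002
grasp_force: 29.6
```

A firm 56 N reaction shows the cover is on the rim. Lift away and check.

```bash
python3 -m inch '[{"offset":[0,0,-4],"roll":0},{"offset":[0,0,-10],"roll":0},{"offset":[0,0,-50],"roll":0},{"offset":[0,0,-100],"roll":0},{"offset":[50,0,-150],"roll":0},{"offset":[90,0,-180],"roll":0},{"offset":[90,0,-180],"roll":0}]' && python3 - <<'E'
from h import *
p=np.load("p.npy").copy();p[0]+=.0025;p[1]-=.0015
top,sc=snapshot('top'),snapshot('scene');o=[]
for s,(r,c) in((top,(150,235)),(sc,(120,235))):
    i=cv2.cvtColor(s['frame'],cv2.COLOR_RGB2BGR)[r:r+200,c:c+200]; o.append(cv2.resize(i,(400,400),interpolation=2))
    print(2*(proj(s,W(p,[lid(0,.166,.092,.006),lid(0,.166,-.092,.006)]),s["pose"])-[c,r]))
cv2.imwrite('pics/m4.png',np.hstack(o))
E
```

```text
t: 23.08
position: [0.4034, 0.021, 0.2783]
tcp_rot: [-0.054, 0.995, 0.061, 0.053]
wrist_force: [0.7, -1.0, -0.2]
opening: 0.0
grasp_force: 0.0
[[ 71.72096657 296.15005007]
 [259.96435959 300.2636339 ]]
[[314.36310229 344.26436713]
 [272.42065524 192.32864315]]
```

View pics/m4.png

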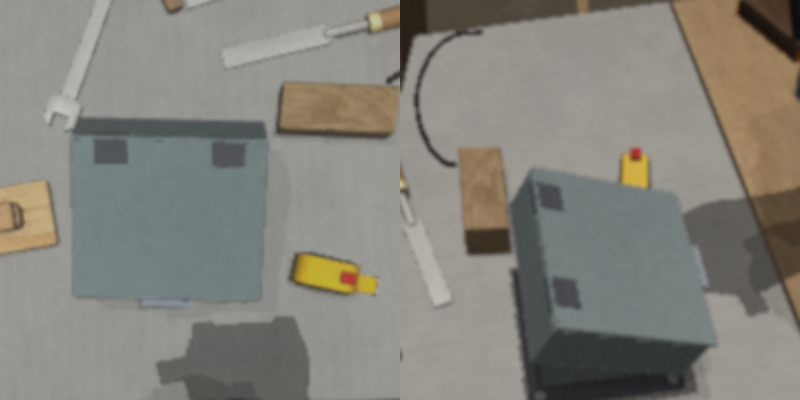

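The cover's corners lie at (73,296) and (261,300) from above, and at (714,345) and (680,192) in the scene view. All match the shut prediction, and the bystanders are in place.

```bash
python3 -c "
from station import *
print(finish_job())"
```

```text
the job is handed in; nothing more can be done
None
```

The job is handed in at about 23 s: the knob is back at its zero stop, the cover was lowered under control and lies shut (I pressed it home with 56 N at the fingertips), and the tape measure, push block and wedge block look undisturbed.

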